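Rebuild the two-tier test-tube rack

ROBOT

A 6-joint arm with a two-finger parallel gripper is mounted at the origin on the work surface. World frame = base frame: x ahead of the robot, y to its left, z up, the work surface at z = 0. Lengths are in mm, angles in rad, forces in N, time in s.
With the tool pointing down it reaches from about 300 to 775 mm from the base axis. Payload 14.6 kg.
Tool frame: the origin (TCP) lies midway between the tips of the shut fingers; the grasp point (between the pads) lies 19 mm behind it (bot.pinch_z is the distance from the TCP to the grasp point, in mm); z points along the fingers, y is the line along which they close (so a half turn about z gives the same grasp; the last joint's range is limited). The gripper opens to 85 mm and grips with 20 to 120 N. Pads are 22 mm wide; open, the fingers measure 114 mm over their backs; the gripper's body (76 mm by 85 mm) begins 54 mm behind the grasp point. The pads swing forward as they close: fully open they stand 13 mm farther back than shut.
Start: joints at [-1.372, 0.3, 1.521, -0, 1.321, -0.067], TCP at [144.468, -530.677, 231.281] pointing down, gripper open.
Joint ranges: [-3.03, 3.03], [-0.79, 2.21], [0.23, 2.52], [-1.04, 4.18], [0, 3.07], [-2.55, 2.55]. Speed limits (rad/s): [2.22, 2.22, 2.57, 3.14, 3.14, 3.14].

INTERFACE

Orientations are given as a 3x3 rotation matrix whose columns are the frame's x, y, z axes.
In Python, from rig import bot gives the robot as it stands.
- The arm moves only by the tool servo_tool, never from a script. Its argument "moves" is a list of rows, each an object with "translation": the shift along the tool's x, y, z in cm, a list of three; "turn": the turn, a rotation vector about the tool's x, y, z in rad, a list of three; "gripper": the opening in per cent of the stroke, from 0 (shut) to 100 (fully open). In form: [{"translation": [dx, dy, dz], "turn": [wx, wy, wz], "gripper": gripper}, ...]. A call has 1 to 12 rows; each row shifts and turns the commanded pose from where the row before left it, along the tool's axes as they then stand; what a row does not reach is not made up. A row lasts 1/10 s, in which the tool goes at most 50 mm and 8.59 degrees, less where a joint would pass 70% of its speed; a pose out of reach is approached as far as the arm can. A call is refused whole if a number of a shift passes 5 or a number of a turn 0.15, either way. A call with a gripper value outside its range is refused whole. The fingers move at their own pace and stop on an object; "force" is the grip in N (left out, the last holds). Time passes only in rows, so rows that do not move let the fingers close. It gives the time, the measured TCP pose, the force and the opening at its end, in the units of the state.
- bot.get_state(): the state, without advancing time (a new reading comes with each control period).
- bot.get_image(name): name is "scene" or "side" or "wrist"; returns a dict with "image" (480x640x3 uint8, red, green, blue), "camera_matrix" (3x3 intrinsics, pixels), "world_to_cam" (4x4, takes a point from world to camera coordinates). Camera axes: x right, y down, z forward; pixel columns grow to the right and rows downward; lengths in mm; the calibration is good to about 2 mm. A picture is of the moment at which its call begins. There is no depth.
- bot.close_job(): hands the job in, once; it reports no verdict.
Trained networks look in the newest picture that a camera, given by its name, has taken for a name from the list of things; names that differ only in an ending like _2 or _b are one class to them, and where a whole thing is asked for, a point or a joint stands for the part that bears it (a point fixed in the world has none). Each returns a list of dicts, best first, with "conf" (0 to 1); they miss things now and then, are a little off and sometimes report something else, mostly with a low value. They report only what shows in the picture. A call takes as long as a camera call.
- bot.cut_out(name, camera): "pixels" (480x640 bool, what is visible of it) and "box" ([left, top, width, height] in pixels, round what is visible of it).
- bot.spot_point(name, camera): "centre" ([column, row] in pixels: a listed point, or the origin of a listed thing).
The state is a dict: "time": time; "joints": joint angles; "dq": joint speeds; "joint_torque": joint torques, N m; "tool_pos": TCP position; "orientation": TCP orientation; "contact_force": force on the tool from outside, world axes, zero at the start; "wrist_torque": the same for the moment, N m; "opening": finger opening in mm.
Only numpy, scipy, OpenCV 4.12 (cv2) and the standard library are available. Lean on these libraries where they do the work, as an engineer would, in place of code of your own. Each camera call takes 0.05 s, during which the arm holds its last target. There are 200 camera calls.

TASK

Put the tube rack back together: lower the long flat pink tier over the four steel posts until it lies flat on the white base, then stack the purple tier on legs over the same posts so that it stands squarely on the pink one. Set the tiers down rather than dropping them, and let go; the short pink tier with only two holes belongs to another rack.

Things in the scene. Friction and masses are not known exactly. Their poses are not given: they have to be found in the camera images.
- base: White rack base, fixed, 290 x 130 x 12 mm, long side along its x; origin at the centre of its underside (bench level), z up. Four steel posts at x = +-75, y = +-32 mm, 10 mm thick, tops 120 mm above the bench (last 15 mm tapered to 4 mm). Same when turned half round.
- lower_tier: Long flat pink tier, loose, 0.2-0.4 kg: plate 264 x 110 x 8 mm, long side along its x; origin at the centre of its underside, z up; starts flat on the bench. Four 36 mm through holes at x = +-75, y = +-32 mm. White handle slab in the middle, 80 mm along x, 14 mm thick in y, from z = 8 to 68 mm. Fits either way round. Home: underside 12 mm above the base's origin.
- upper_tier: Purple tier on two end walls (8 mm thick, x = +-108 mm), loose, 0.3-0.5 kg: plate 264 x 110 mm, z = 72 to 80 mm; origin at foot level under its centre, long side along x; starts on the bench. Four 36 mm holes at x = +-75, y = +-32 mm. White handle slab in the middle, 80 mm along x, 14 mm in y, z = 80 to 125 mm. Fits either way round. Home: feet 20 mm above the base's origin.

How it is judged (in metres and radians):
On the way, in this order (a step that is already met when the one before it is completed fails the run):
1. the pink tier lies flat on the base, over all four posts (horizontal distance between lower_tier and base below 0.02 m and angle between the x axis of lower_tier and the x axis of base, either way round below 0.22 rad and angle between lower_tier's own z axis and vertical below 0.06 rad and z of lower_tier in the frame of base between 0.008 and 0.017 m), for 0.2 s.
2. the purple tier stands on the pink one, over all four posts (all of step 1 and horizontal distance between upper_tier and base below 0.02 m and angle between the x axis of upper_tier and the x axis of base, either way round below 0.22 rad and angle between upper_tier's own z axis and vertical below 0.06 rad and z of upper_tier in the frame of base between 0.015 and 0.026 m), for 0.2 s.
At the end, for the whole second after the job is handed in: Pink tier flat on the base, purple tier standing on it, both over all four posts: each within 20 mm and 12 degrees of the base (either way round), level within 3 degrees, pink underside 8 to 17 mm and purple feet 15 to 26 mm above the base's origin; both released and at rest (all of step 2 and linear speed of each of lower_tier, upper_tier below 0.02 m/s and contact force between the fingers and lower_tier below 0.2 N and contact force between the fingers and upper_tier below 0.2 N); the robot touches nothing.
It fails at once if the lower tier is dropped from more than about 25 mm instead of being set down (linear speed of lower_tier above 0.7 m/s and contact force between the fingers and lower_tier below 0.2 N).
It fails at once if the upper tier is dropped from more than about 25 mm instead of being set down (linear speed of upper_tier above 0.7 m/s and contact force between the fingers and upper_tier below 0.2 N).
It also fails if it takes over 70 s, if anything falls off the work surface, if the arm or the gripper's body presses on something with over 40 N, if the wrist force passes 120 N, or if a joint passes its speed limit or range.

## Working session

There is one attempt and no reset: what is moved stays moved. The work goes in short steps, Python scripts to look and compute and a tool call to move; the robot and the scene stay as the last step left them, time stands still between calls to the robot, and variables do not carry over. Pictures are saved under pics/ and viewed, on a budget of 10 in all, crops included, one or two more only if the job needs it, and the job is handed in when it is done.

Besides the shell and the picture viewer there is one more tool, called by a JSON object that holds its "op" and its "data", one argument or row to a line. servo_tool: Moves the arm, as the interface text tells. Its arguments: {"type":"object","properties":{"moves":{"type":"array"},"force":{"type":"number"}},"required":["moves"]}

```bash
mkdir -p pics; ls
cat > h.py <<'E'
import numpy as np, cv2
from rig import bot
def grab(cam):
    d=bot.get_image(cam); return d['image'],np.array(d['camera_matrix']),np.array(d['world_to_cam'])
def ray(K,T,px,z):
    R,t=T[:3,:3],T[:3,3]; c=-R.T@t
    d=R.T@np.linalg.inv(K)@np.array([px[0],px[1],1.]); return c+d*(z-c[2])/d[2]
def proj(K,T,P):
    p=(T[:3,:3]@np.atleast_2d(P).T).T+T[:3,3]; q=(K@p.T).T; return q[:,:2]/q[:,2:]
E
python3 - <<'E'
from h import *
out=[]
for c in ['scene','side']:
    im,K,T=grab(c); im=im[:,:,::-1].copy()
    print(c,'cam',(-T[:3,:3].T@T[:3,3]).round())
    for n,z in [('base',0),('lower_tier',0),('upper_tier',0)]:
        for s in bot.spot_point(n,c)[:3]:
            print(n,s['conf'],s['centre'],ray(K,T,s['centre'],z).round())
            cv2.circle(im,tuple(int(v) for v in s['centre']),4,(0,255,0),1)
        for s in bot.cut_out(n,c)[:3]: print('  cut',s['conf'],s['box'])
    cv2.imwrite(f'pics/{c}0.png',im)
E
```

```text
pics
scene cam [1101.  500.  555.]
base 0.82 [493.2, 360.3] [567. 343.   0.]
  cut 0.78 [414.9, 257.1, 149.1, 205.8]
lower_tier 0.75 [321.9, 257.8] [550.   6.   0.]
  cut 0.92 [244.1, 215.7, 150.0, 93.9]
  cut 0.72 [143.4, 132.8, 139.4, 84.3]
  cut 0.48 [414.4, 257.3, 150.1, 205.4]
side cam [386. 723. 809.]
base 0.72 [274.8, 385.5] [560. 345.   0.]
  cut 0.69 [187.3, 337.8, 164.6, 85.1]
lower_tier 0.81 [318.4, 250.8] [556.  -5.   0.]
  cut 0.62 [255.5, 226.3, 123.5, 58.7]
upper_tier 0.83 [353.0, 173.2] [ 526. -315.    0.]
  cut 0.56 [304.9, 128.9, 103.1, 65.2]
```

View pics/scene0.png

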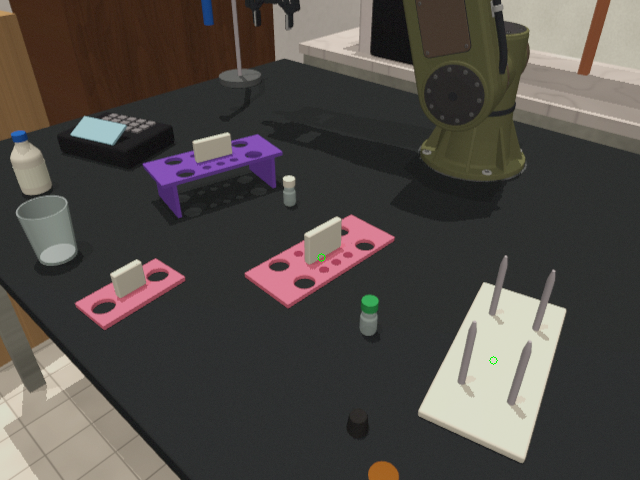

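View pics/side0.png

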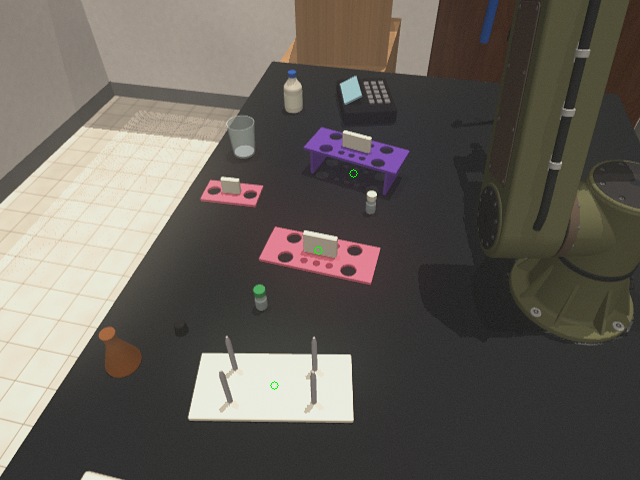

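The scene view shows the purple tier at about (213,165), the long pink tier at (321,257), the decoy at (130,290) and the base at (493,360). The side view agrees. Next I'll fit the poses by outline in both views.

```bash
cat > fit.py <<'E'
from h import *
from scipy.optimize import minimize
SPEC={'base':((290,130,0,12),lambda h:(h[...,1]<60)&(h[...,2]>165)),
 'lower_tier':((264,110,0,8),lambda h:((h[...,0]>160)|(h[...,0]<6))&(h[...,1]>90)&(h[...,2]>110)),
 'upper_tier':((264,110,72,80),lambda h:(h[...,0]>120)&(h[...,0]<150)&(h[...,1]>100)&(h[...,2]>120))}
def mask(im,n,px,r):
    m=SPEC[n][1](cv2.cvtColor(im,cv2.COLOR_RGB2HSV)).astype(np.uint8)
    roi=np.zeros_like(m); cv2.circle(roi,tuple(int(v) for v in px),r,1,-1); m=m*roi
    m=cv2.morphologyEx(m,cv2.MORPH_OPEN,np.ones((2,2)))
    k,l,s,_=cv2.connectedComponentsWithStats(m); m=(l==1+np.argmax(s[1:,4])).astype(np.uint8)
    h=cv2.convexHull(cv2.findNonZero(m)); o=np.zeros_like(m); cv2.fillConvexPoly(o,h,1); return o,h
def box(n,p,z0=0):
    L,W,a,b=SPEC[n][0]; c,s=np.cos(p[2]),np.sin(p[2])
    return np.array([[p[0]+c*x-s*y,p[1]+s*x+c*y,z+z0] for x in(-L/2,L/2) for y in(-W/2,W/2) for z in(a,b)])
def fit(n,views,guess):
    def cost(p):
        e=0
        for K,T,o in views:
            r=np.zeros(o.shape,np.uint8); h=cv2.convexHull(proj(K,T,box(n,p)).astype(np.float32))
            cv2.fillConvexPoly(r,np.round(h*16).astype(np.int32),1,shift=4); e+=(r!=o).sum()/o.sum()
        return e
    best=None
    for a in np.arange(-1.5,1.6,.3):
        r=minimize(cost,[guess[0],guess[1],a],method='Nelder-Mead',options=dict(initial_simplex=[[guess[0]+dx,guess[1]+dy,a+da] for dx,dy,da in((0,0,0),(20,0,0),(0,20,0),(0,0,.2))],maxiter=150))
        if best is None or r.fun<best.fun: best=r
    return best.x,best.fun
E
python3 - <<'E'
from fit import *
V={c:grab(c) for c in('scene','side')}
for n,g in [('base',(563,344)),('lower_tier',(553,0)),('upper_tier',(526,-315))]:
    vs=[]
    for c,(im,K,T) in V.items():
        o,h=mask(im,n,proj(K,T,[g[0],g[1],SPEC[n][0][3]])[0],115 if c=='scene' else 95); vs.append((K,T,o))
    x,f=fit(n,vs,g); print(n,x.round(3),f)
    for v in vs: print('   single',*fit(n,[v],g))
print(bot.get_state()['orientation'])
E
```

```text
base [5.57827e+02 3.48108e+02 2.03000e-01] 0.09534746446742684
   single [5.54954339e+02 3.48321859e+02 1.98502823e-01] 0.03133811843117149
   single [5.59510374e+02 3.45260606e+02 2.17105809e-01] 0.04055066491852407
lower_tier [ 5.48648e+02  8.91700e+00 -6.00000e-02] 0.02312697240206184
   single [ 5.48932018e+02  8.68191575e+00 -6.00097501e-02] 0.0037825059101654845
   single [ 5.46841177e+02  9.26898374e+00 -5.89676605e-02] 0.009984116178806445
upper_tier [ 5.20250e+02 -3.24555e+02 -2.55000e-01] 0.18165797773439488
   single [ 5.18656434e+02 -3.27078652e+02 -2.19875267e-01] 0.09082540656643143
   single [ 5.19094401e+02 -3.22715429e+02 -2.36884726e-01] 0.0748792270531401
[[ 9.64890841e-01  2.62651224e-01  2.23004377e-06]
 [ 2.62651224e-01 -9.64890841e-01  5.70756891e-06]
 [ 3.65084877e-06 -4.92145724e-06 -1.00000000e+00]]
```

```bash
cat > go.py <<'E'
import sys
from h import *
x,y,z,yaw=map(float,sys.argv[1:5]); s=bot.get_state(); R=np.array(s['orientation'])
cur=np.arctan2(R[1,0],R[0,0]); d=(yaw-cur+np.pi/2)%np.pi-np.pi/2
# turn about tool z (down) is -d; shift in tool axes BEFORE and AFTER the turn
Rz=np.array([[np.cos(d),-np.sin(d),0],[np.sin(d),np.cos(d),0],[0,0,1]])
v=(np.array([x,y,z])-s['tool_pos'])/10
print('t',s['time'],'pos',np.round(s['tool_pos'],1),'yaw',round(cur,3),'turn z',round(-d,3),'cm before',(R.T@v).round(2),'cm after',((Rz@R).T@v).round(2),'tilt',R[:,2].round(3))
E
python3 go.py 548.6 8.9 231 -0.06
```

```text
t 0.8 pos [ 144.5 -530.7  231.3] yaw 0.266 turn z 0.326 cm before [ 5.317e+01 -4.145e+01  3.000e-02] cm after [ 3.711e+01 -5.628e+01  3.000e-02] tilt [ 0.  0. -1.]
```

{"op": "servo_tool", "data": {
  "moves": [
    {"translation": [0,0,0],"turn": [0,0,0.109],"gripper": 100},
    {"translation": [0,0,0],"turn": [0,0,0.109],"gripper": 100},
    {"translation": [0,0,0],"turn": [0,0,0.108],"gripper": 100},
    {"translation": [1.85,-2.8,0],"turn": [0,0,0],"gripper": 100},
    {"translation": [1.85,-2.8,0],"turn": [0,0,0],"gripper": 100},
    {"translation": [1.85,-2.8,0],"turn": [0,0,0],"gripper": 100},
    {"translation": [1.85,-2.8,0],"turn": [0,0,0],"gripper": 100},
    {"translation": [1.85,-2.8,0],"turn": [0,0,0],"gripper": 100},
    {"translation": [1.85,-2.8,0],"turn": [0,0,0],"gripper": 100},
    {"translation": [1.85,-2.8,0],"turn": [0,0,0],"gripper": 100},
    {"translation": [1.85,-2.8,0],"turn": [0,0,0],"gripper": 100},
    {"translation": [1.85,-2.8,0],"turn": [0,0,0],"gripper": 100}
  ]
}}

```text
time: 2.0
tool_pos: [326.5, -288.0, 231.5]
orientation: [[0.998, -0.06, 0.0], [-0.06, -0.998, -0.0], [0.0, 0.0, -1.0]]
contact_force: [0.6, -0.7, 0.5]
opening: 85.4
```

{"op": "servo_tool", "data": {
  "moves": [
    {"translation": [1.85,-2.8,0],"turn": [0,0,0],"gripper": 100},
    {"translation": [1.85,-2.8,0],"turn": [0,0,0],"gripper": 100},
    {"translation": [1.85,-2.8,0],"turn": [0,0,0],"gripper": 100},
    {"translation": [1.85,-2.8,0],"turn": [0,0,0],"gripper": 100},
    {"translation": [1.85,-2.8,0],"turn": [0,0,0],"gripper": 100},
    {"translation": [1.85,-2.8,0],"turn": [0,0,0],"gripper": 100},
    {"translation": [1.85,-2.8,0],"turn": [0,0,0],"gripper": 100},
    {"translation": [1.85,-2.8,0],"turn": [0,0,0],"gripper": 100},
    {"translation": [1.85,-2.8,0],"turn": [0,0,0],"gripper": 100},
    {"translation": [1.85,-2.8,0],"turn": [0,0,0],"gripper": 100},
    {"translation": [1.85,-2.8,0],"turn": [0,0,0],"gripper": 100},
    {"translation": [0,0,0],"turn": [0,0,0],"gripper": 100}
  ]
}}

```text
time: 3.2
tool_pos: [548.7, 8.7, 230.9]
orientation: [[0.998, -0.057, -0.0], [-0.057, -0.998, 0.0], [-0.0, -0.0, -1.0]]
contact_force: [-0.5, -0.2, -0.5]
opening: 85.1
```

```bash
python3 go.py 548.6 8.9 31 -0.06
python3 - <<'E'
from h import *
im,K,T=grab('wrist'); cv2.imwrite('pics/w1.png',im[:,:,::-1])
for z in (0,68): print(proj(K,T,[[548.6,8.9,z]]))
print(bot.get_state()['joints'])
E
```

```text
t 3.2 pos [548.7   8.7 230.9] yaw -0.057 turn z 0.003 cm before [-1.000e-02 -1.000e-02  1.999e+01] cm after [-1.000e-02 -1.000e-02  1.999e+01] tilt [-0.  0. -1.]
[[322.10860038 199.25830367]]
[[321.87065656 215.94796982]]
[-5.35349623e-02  2.96055822e-01  1.52707149e+00  4.73410420e-05
  1.31909653e+00  1.57522956e+00]
```

View pics/w1.png

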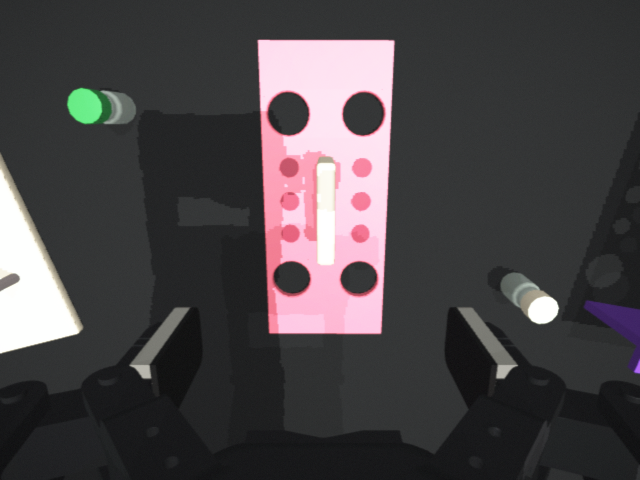

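The wrist view shows the pink tier squarely below. The handle top is at (326,214), against a predicted (322,216), so I'll descend and grip.

{"op": "servo_tool", "data": {
  "moves": [
    {"translation": [0,0,4],"turn": [0,0,0],"gripper": 100},
    {"translation": [0,0,4],"turn": [0,0,0],"gripper": 100},
    {"translation": [0,0,4],"turn": [0,0,0],"gripper": 100},
    {"translation": [0,0,3],"turn": [0,0,0],"gripper": 100},
    {"translation": [0,0,3],"turn": [0,0,0],"gripper": 100},
    {"translation": [0,0,2],"turn": [0,0,0],"gripper": 100},
    {"translation": [0,0,0],"turn": [0,0,0],"gripper": 0},
    {"translation": [0,0,0],"turn": [0,0,0],"gripper": 0},
    {"translation": [0,0,0],"turn": [0,0,0],"gripper": 0},
    {"translation": [0,0,0],"turn": [0,0,0],"gripper": 0},
    {"translation": [0,0,0],"turn": [0,0,0],"gripper": 0},
    {"translation": [0,0,0],"turn": [0,0,0],"gripper": 0}
  ],
  "force": 60
}}

```text
time: 4.45
tool_pos: [548.0, 6.0, 32.4]
orientation: [[0.998, -0.06, 0.002], [-0.06, -0.998, -0.0], [0.002, 0.0, -1.0]]
contact_force: [-1.3, -0.9, 7.9]
opening: 13.0
```

{"op": "servo_tool", "data": {
  "moves": [
    {"translation": [0,0,0],"turn": [0,0,0],"gripper": 0},
    {"translation": [0,0,0],"turn": [0,0,0],"gripper": 0},
    {"translation": [0,0,-1],"turn": [0,0,0],"gripper": 0},
    {"translation": [0,0,-2],"turn": [0,0,0],"gripper": 0},
    {"translation": [0,0,-3],"turn": [0,0,0],"gripper": 0},
    {"translation": [0,0,-3],"turn": [0,0,0],"gripper": 0},
    {"translation": [0,0,-3],"turn": [0,0,0],"gripper": 0},
    {"translation": [0,0,-3],"turn": [0,0,0],"gripper": 0},
    {"translation": [0,0,-2],"turn": [0,0,0],"gripper": 0},
    {"translation": [0,0,0],"turn": [0,0,0],"gripper": 0}
  ]
}}

```text
time: 5.45
tool_pos: [548.3, 6.0, 204.4]
orientation: [[0.998, -0.06, 0.005], [-0.06, -0.998, -0.0], [0.005, -0.0, -1.0]]
contact_force: [-0.9, -0.1, -2.0]
opening: 13.2
```

Run:
```python
from h import *
from fit import *
from scipy.optimize import least_squares
# refine base: view close-ups of the base in both fixed cameras, overlay fit (557,348,.205) and posts
p=(557,347.5,.205); c,s=np.cos(p[2]),np.sin(p[2])
rows=[]
for cam in('scene','side'):
    im,K,T=grab(cam); im=im[:,:,::-1].copy(); np.save(cam+'.npy',im)
    q=proj(K,T,box('base',p)); x0,y0=np.maximum(q.min(0)-[20,45],0).astype(int); x1,y1=(q.max(0)+20).astype(int)
    S=3; cr=cv2.resize(im[y0:y1,x0:x1],None,fx=S,fy=S,interpolation=cv2.INTER_CUBIC)
    f=lambda P:[tuple(((v-[x0,y0])*S).astype(int)) for v in proj(K,T,P)]
    t=f(box('base',p)[[1,5,7,3]])
    cv2.polylines(cr,[np.array(t)],True,(0,160,0),1)
    for sx in(-75,75):
        for sy in(-32,32):
            P=np.array([p[0]+c*sx-s*sy,p[1]+s*sx+c*sy,0]); a,b=f([P+[0,0,12],P+[0,0,120]]); cv2.line(cr,a,b,(0,0,255),1)
    rows.append(cr); print(cam,x0,y0,cr.shape)
w=400
rows=[cv2.resize(r,(w,int(r.shape[0]*w/r.shape[1]))) for r in rows]
h=max(r.shape[0] for r in rows); rows=[np.vstack([r,np.zeros((h-r.shape[0],w,3),np.uint8)]) for r in rows]
cv2.imwrite('pics/base1.png',np.hstack(rows))
```

```text
scene 397 234 (738, 570, 3)
side 169 306 (411, 621, 3)
```

View pics/base1.png

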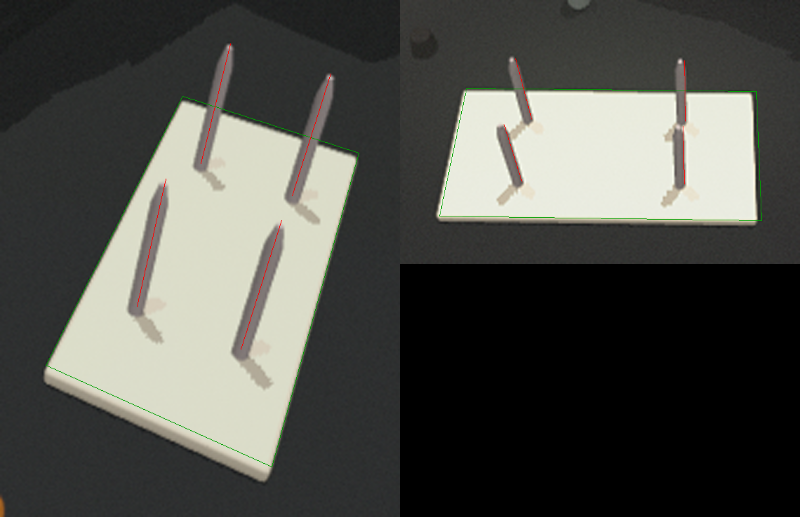

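The image shows the projected outline and posts lying within about 3 mm of the real base in both crops. The base is at about (559, 348) with yaw 0.203, and the tier is held.

```bash
python3 go.py 558.5 348 204.4 0.203
```

```text
t 5.55 pos [547.1   6.1 200.7] yaw -0.06 turn z -0.263 cm before [ -0.92 -34.2   -0.36] cm after [  8.01 -33.26  -0.37] tilt [-0.  0. -1.]
```

{"op": "servo_tool", "data": {
  "moves": [
    {"translation": [0,0,0],"turn": [0,0,-0.088],"gripper": 0},
    {"translation": [0,0,0],"turn": [0,0,-0.088],"gripper": 0},
    {"translation": [0,0,0],"turn": [0,0,-0.087],"gripper": 0},
    {"translation": [0.4,-1.66,0],"turn": [0,0,0],"gripper": 0},
    {"translation": [0.8,-3.32,0],"turn": [0,0,0],"gripper": 0},
    {"translation": [0.8,-3.32,0],"turn": [0,0,0],"gripper": 0},
    {"translation": [0.8,-3.32,0],"turn": [0,0,0],"gripper": 0},
    {"translation": [0.8,-3.32,0],"turn": [0,0,0],"gripper": 0},
    {"translation": [0.8,-3.32,0],"turn": [0,0,0],"gripper": 0},
    {"translation": [0.8,-3.32,0],"turn": [0,0,0],"gripper": 0},
    {"translation": [0.8,-3.32,0],"turn": [0,0,0],"gripper": 0},
    {"translation": [0.8,-3.32,0],"turn": [0,0,0],"gripper": 0}
  ]
}}

```text
time: 6.75
tool_pos: [556.6, 297.3, 199.2]
orientation: [[0.979, 0.201, -0.003], [0.201, -0.979, -0.001], [-0.003, 0.001, -1.0]]
contact_force: [0.4, 0.0, -1.6]
opening: 13.2
```

{"op": "servo_tool", "data": {
  "moves": [
    {"translation": [0.8,-3.32,0],"turn": [0,0,0],"gripper": 0},
    {"translation": [0.4,-1.66,0],"turn": [0,0,0],"gripper": 0},
    {"translation": [0,0,0],"turn": [0,0,0],"gripper": 0},
    {"translation": [0,0,0],"turn": [0,0,0],"gripper": 0},
    {"translation": [0,0,0],"turn": [0,0,0],"gripper": 0}
  ]
}}

```text
time: 7.25
tool_pos: [559.0, 346.3, 200.5]
orientation: [[0.98, 0.201, -0.001], [0.201, -0.98, -0.001], [-0.001, 0.001, -1.0]]
contact_force: [0.0, 0.2, -2.8]
opening: 13.4
```

```bash
python3 go.py 558.5 348 204.4 0.203
cat > look.py <<'E'
# overlay base posts and a held/placed tier (underside height z0) in both fixed views
import sys
from fit import *
n,name=sys.argv[1],sys.argv[2]; z0=float(sys.argv[3]); tp=[float(v) for v in sys.argv[4:7]]
p=(559,348,.203); rows=[]
def pt(p,x,y,z): c,s=np.cos(p[2]),np.sin(p[2]); return [p[0]+c*x-s*y,p[1]+s*x+c*y,z]
for cam in('scene','side'):
    im,K,T=grab(cam); im=im[:,:,::-1].copy()
    q=np.vstack([proj(K,T,box('base',p)),proj(K,T,box(n,tp,z0))]); x0,y0=np.maximum(q.min(0)-[20,30],0).astype(int); x1,y1=(q.max(0)+20).astype(int)
    S=3; cr=cv2.resize(im[y0:y1,x0:x1],None,fx=S,fy=S)
    f=lambda P:[tuple(((v-[x0,y0])*S).astype(int)) for v in proj(K,T,P)]
    cv2.polylines(cr,[np.array(f(box(n,tp,z0)[[1,5,7,3]]))],True,(0,200,0),1)
    for sx in(-75,75):
        for sy in(-32,32): a,b=f([pt(p,sx,sy,12),pt(p,sx,sy,120)]); cv2.line(cr,a,b,(0,0,255),1)
    rows.append(cv2.resize(cr,(400,int(cr.shape[0]*400/cr.shape[1]))))
h=min(600,max(r.shape[0] for r in rows)); rows=[np.vstack([r,np.zeros((max(0,h-r.shape[0]),400,3),np.uint8)])[:h] for r in rows]
cv2.imwrite(f'pics/{name}.png',np.hstack(rows))
E
python3 look.py lower_tier hov1 168 558.5 348 0.203
```

```text
t 7.25 pos [559.  346.3 200.5] yaw 0.202 turn z -0.001 cm before [-0.01 -0.17 -0.39] cm after [-0.01 -0.17 -0.39] tilt [-0.001 -0.001 -1.   ]
```

View pics/hov1.png

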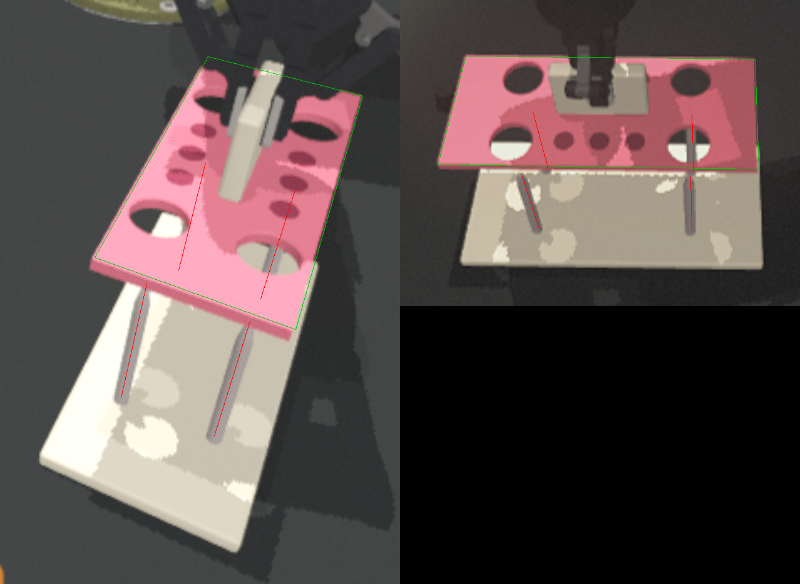

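The view shows the tier level, with its outline matching the prediction and the holes above the posts. I'll lower it.

{"op": "servo_tool", "data": {
  "moves": [
    {"translation": [0,-0.15,1],"turn": [0,0,0],"gripper": 0},
    {"translation": [0,0,1],"turn": [0,0,0],"gripper": 0},
    {"translation": [0,0,1],"turn": [0,0,0],"gripper": 0},
    {"translation": [0,0,1],"turn": [0,0,0],"gripper": 0},
    {"translation": [0,0,1],"turn": [0,0,0],"gripper": 0},
    {"translation": [0,0,1],"turn": [0,0,0],"gripper": 0},
    {"translation": [0,0,1],"turn": [0,0,0],"gripper": 0},
    {"translation": [0,0,1],"turn": [0,0,0],"gripper": 0},
    {"translation": [0,0,0],"turn": [0,0,0],"gripper": 0}
  ]
}}

```text
time: 8.25
tool_pos: [558.1, 348.5, 119.4]
orientation: [[0.98, 0.201, -0.002], [0.201, -0.98, -0.001], [-0.002, 0.001, -1.0]]
contact_force: [-0.7, 0.1, -2.4]
opening: 13.4
```

{"op": "servo_tool", "data": {
  "moves": [
    {"translation": [0,0,1],"turn": [0,0,0],"gripper": 0},
    {"translation": [0,0,1],"turn": [0,0,0],"gripper": 0},
    {"translation": [0,0,1],"turn": [0,0,0],"gripper": 0},
    {"translation": [0,0,1],"turn": [0,0,0],"gripper": 0},
    {"translation": [0,0,1],"turn": [0,0,0],"gripper": 0},
    {"translation": [0,0,1],"turn": [0,0,0],"gripper": 0},
    {"translation": [0,0,0.8],"turn": [0,0,0],"gripper": 0},
    {"translation": [0,0,0],"turn": [0,0,0],"gripper": 0},
    {"translation": [0,0,0],"turn": [0,0,0],"gripper": 0}
  ]
}}

```text
time: 9.15
tool_pos: [558.8, 348.9, 53.4]
orientation: [[0.98, 0.201, 0.0], [0.201, -0.98, 0.0], [0.0, -0.0, -1.0]]
contact_force: [0.7, 0.2, -1.9]
opening: 13.2
```

{"op": "servo_tool", "data": {
  "moves": [
    {"translation": [0,0,0.4],"turn": [0,0,0],"gripper": 0},
    {"translation": [0,0,0.3],"turn": [0,0,0],"gripper": 0},
    {"translation": [0,0,0],"turn": [0,0,0],"gripper": 0},
    {"translation": [0,0,0],"turn": [0,0,0],"gripper": 0}
  ]
}}

```text
time: 9.55
tool_pos: [558.7, 348.8, 46.3]
orientation: [[0.98, 0.201, -0.0], [0.201, -0.98, 0.0], [-0.0, -0.0, -1.0]]
contact_force: [0.5, -0.3, -2.2]
opening: 13.5
```

{"op": "servo_tool", "data": {
  "moves": [
    {"translation": [0,0,0.15],"turn": [0,0,0],"gripper": 0},
    {"translation": [0,0,0.15],"turn": [0,0,0],"gripper": 0},
    {"translation": [0,0,0],"turn": [0,0,0],"gripper": 0}
  ]
}}

```text
time: 9.85
tool_pos: [558.9, 349.0, 44.4]
orientation: [[0.979, 0.202, 0.001], [0.202, -0.979, 0.0], [0.001, -0.0, -1.0]]
contact_force: [-4.1, -3.6, 7.3]
opening: 13.7
```

The base is now pushing back, so the tier is seated. I'll release and rise.

{"op": "servo_tool", "data": {
  "moves": [
    {"translation": [0,0,0],"turn": [0,0,0],"gripper": 100},
    {"translation": [0,0,0],"turn": [0,0,0],"gripper": 100},
    {"translation": [0,0,0],"turn": [0,0,0],"gripper": 100},
    {"translation": [0,0,0],"turn": [0,0,0],"gripper": 100},
    {"translation": [0,0,0],"turn": [0,0,0],"gripper": 100},
    {"translation": [0,0,-2],"turn": [0,0,0],"gripper": 100},
    {"translation": [0,0,-4],"turn": [0,0,0],"gripper": 100},
    {"translation": [0,0,-4],"turn": [0,0,0],"gripper": 100},
    {"translation": [0,0,-4],"turn": [0,0,0],"gripper": 100},
    {"translation": [0,0,-4],"turn": [0,0,0],"gripper": 100},
    {"translation": [0,0,-3],"turn": [0,0,0],"gripper": 100},
    {"translation": [0,0,0],"turn": [0,0,0],"gripper": 100}
  ]
}}

```text
time: 11.05
tool_pos: [559.6, 349.4, 258.5]
orientation: [[0.979, 0.201, 0.007], [0.201, -0.98, 0.004], [0.007, -0.002, -1.0]]
contact_force: [0.1, -0.2, -0.5]
opening: 85.4
```

```bash
python3 go.py 519.5 -325 254 -0.235; python3 look.py lower_tier low2 12 559 348.5 0.203
```

```text
t 11.05 pos [559.6 349.4 258.5] yaw 0.203 turn z 0.438 cm before [-17.52  65.25   0.17] cm after [11.79 66.52  0.38] tilt [ 0.007  0.004 -1.   ]
```

View pics/low2.png

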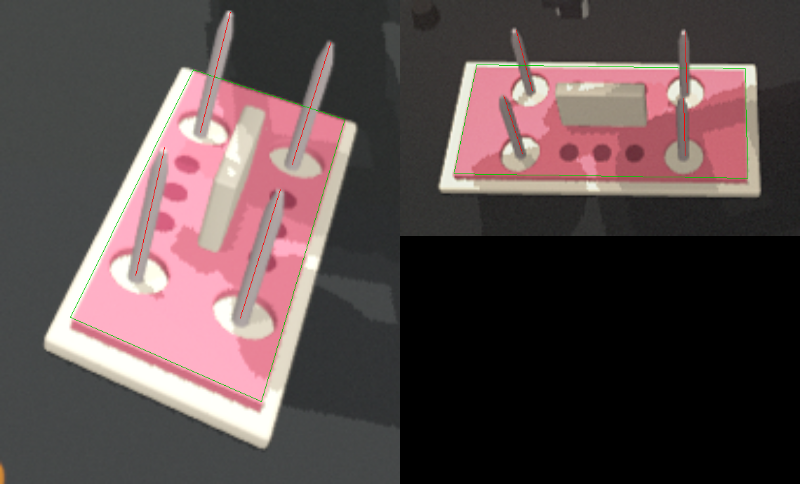

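The image shows the pink tier flat on the base, with its outline matching home in both views and the posts near the hole centres. Next, the purple tier.

{"op": "servo_tool", "data": {
  "moves": [
    {"translation": [0,0,0],"turn": [0,0,0.11],"gripper": 100},
    {"translation": [0,0,0],"turn": [0,0,0.11],"gripper": 100},
    {"translation": [0,0,0],"turn": [0,0,0.11],"gripper": 100},
    {"translation": [0,0,0],"turn": [0,0,0.108],"gripper": 100},
    {"translation": [0.56,3.17,0],"turn": [0,0,0],"gripper": 100},
    {"translation": [0.56,3.17,0],"turn": [0,0,0],"gripper": 100},
    {"translation": [0.56,3.17,0],"turn": [0,0,0],"gripper": 100},
    {"translation": [0.56,3.17,0],"turn": [0,0,0],"gripper": 100},
    {"translation": [0.56,3.17,0],"turn": [0,0,0],"gripper": 100},
    {"translation": [0.56,3.17,0],"turn": [0,0,0],"gripper": 100},
    {"translation": [0.56,3.17,0],"turn": [0,0,0],"gripper": 100},
    {"translation": [0.56,3.17,0],"turn": [0,0,0],"gripper": 100}
  ]
}}

```text
time: 12.35
tool_pos: [542.4, 90.5, 251.7]
orientation: [[0.972, -0.233, -0.003], [-0.233, -0.972, -0.0], [-0.002, 0.001, -1.0]]
contact_force: [-0.8, -0.2, -0.3]
opening: 85.4
```

{"op": "servo_tool", "data": {
  "moves": [
    {"translation": [0.56,3.17,0],"turn": [0,0,0],"gripper": 100},
    {"translation": [0.56,3.17,0],"turn": [0,0,0],"gripper": 100},
    {"translation": [0.56,3.17,0],"turn": [0,0,0],"gripper": 100},
    {"translation": [0.56,3.17,0],"turn": [0,0,0],"gripper": 100},
    {"translation": [0.56,3.17,0],"turn": [0,0,0],"gripper": 100},
    {"translation": [0.56,3.17,0],"turn": [0,0,0],"gripper": 100},
    {"translation": [0.56,3.17,0],"turn": [0,0,0],"gripper": 100},
    {"translation": [0.56,3.17,0],"turn": [0,0,0],"gripper": 100},
    {"translation": [0.56,3.17,0],"turn": [0,0,0],"gripper": 100},
    {"translation": [0.56,3.17,0],"turn": [0,0,0],"gripper": 100},
    {"translation": [0.56,3.17,0],"turn": [0,0,0],"gripper": 100},
    {"translation": [0.56,3.17,0],"turn": [0,0,0],"gripper": 100}
  ]
}}

```text
time: 13.55
tool_pos: [519.2, -294.9, 251.5]
orientation: [[0.972, -0.233, -0.002], [-0.233, -0.972, 0.001], [-0.002, -0.001, -1.0]]
contact_force: [1.1, 0.0, 0.1]
opening: 85.5
```

{"op": "servo_tool", "data": {
  "moves": [
    {"translation": [0.56,3.17,0],"turn": [0,0,0],"gripper": 100},
    {"translation": [0,0,0],"turn": [0,0,0],"gripper": 100},
    {"translation": [0,0,0],"turn": [0,0,0],"gripper": 100}
  ]
}}

```text
time: 13.85
tool_pos: [517.4, -326.0, 251.5]
orientation: [[0.972, -0.234, -0.002], [-0.234, -0.972, 0.002], [-0.002, -0.001, -1.0]]
contact_force: [-0.9, 0.7, 0.7]
opening: 85.2
```

```bash
python3 - <<'E'
from fit import *
im,K,T=grab('wrist')
g=(519.5,-325,-.235)
o,h=mask(im,'upper_tier',proj(K,T,[g[0],g[1],80])[0],260)
vis=im[:,:,::-1].copy(); cv2.polylines(vis,[h],True,(0,255,255),1)
x,f=fit('upper_tier',[(K,T,o)],g); print(x,f)
for p,c in((g,(0,0,255)),(x,(0,255,0))): cv2.polylines(vis,[proj(K,T,box('upper_tier',p)[[1,5,7,3]]).astype(np.int32)],True,c,1)
cv2.imwrite('pics/w2.png',vis)
E
python3 go.py 519.5 -325 89 -0.235
```

```text
[140.24074074 -44.25925926   0.52222222] 1.0
t 13.9 pos [ 517.7 -325.4  252. ] yaw -0.235 turn z -0.0 cm before [ 0.2  -0.06 16.3 ] cm after [ 0.2  -0.06 16.3 ] tilt [-0.002  0.001 -1.   ]
```

View pics/w2.png

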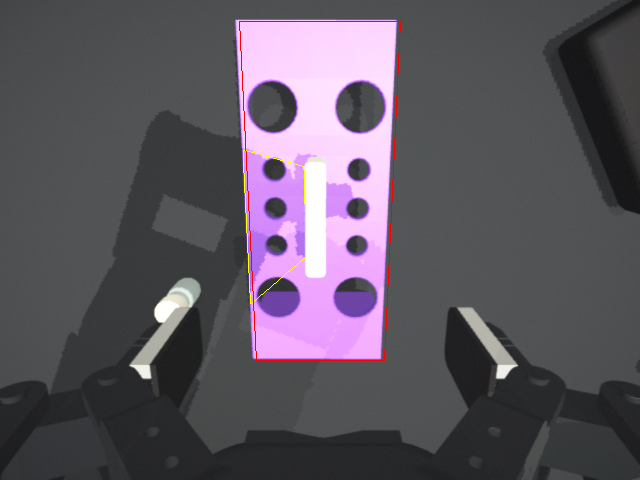

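The wrist view shows the purple plate within about 3 px of the initial estimate (the red outline). The colour mask failed under the glare, so I'm ignoring its fit. The vial at (175,300) is lower than the fingers will go. I'll descend and grip.

{"op": "servo_tool", "data": {
  "moves": [
    {"translation": [0.2,-0.15,4],"turn": [0,0,0],"gripper": 100},
    {"translation": [0,0,4],"turn": [0,0,0],"gripper": 100},
    {"translation": [0,0,4],"turn": [0,0,0],"gripper": 100},
    {"translation": [0,0,2.8],"turn": [0,0,0],"gripper": 100},
    {"translation": [0,0,1.2],"turn": [0,0,0],"gripper": 100},
    {"translation": [0,0,0],"turn": [0,0,0],"gripper": 100},
    {"translation": [0,0,0],"turn": [0,0,0],"gripper": 0},
    {"translation": [0,0,0],"turn": [0,0,0],"gripper": 0},
    {"translation": [0,0,0],"turn": [0,0,0],"gripper": 0},
    {"translation": [0,0,0],"turn": [0,0,0],"gripper": 0},
    {"translation": [0,0,0],"turn": [0,0,0],"gripper": 0},
    {"translation": [0,0,0],"turn": [0,0,0],"gripper": 0}
  ],
  "force": 70
}}

```text
time: 15.1
tool_pos: [520.0, -324.8, 93.0]
orientation: [[0.972, -0.233, -0.001], [-0.233, -0.972, 0.0], [-0.001, -0.0, -1.0]]
contact_force: [-0.2, 0.7, -4.6]
opening: 13.0
```

{"op": "servo_tool", "data": {
  "moves": [
    {"translation": [0,0,0],"turn": [0,0,0],"gripper": 0},
    {"translation": [0,0,0],"turn": [0,0,0],"gripper": 0}
  ]
}}

```text
time: 15.3
tool_pos: [520.0, -324.9, 93.0]
orientation: [[0.972, -0.233, -0.001], [-0.233, -0.972, 0.0], [-0.001, -0.0, -1.0]]
contact_force: [0.2, 0.4, -3.8]
opening: 13.0
```

{"op": "servo_tool", "data": {
  "moves": [
    {"translation": [0,0,-1],"turn": [0,0,0],"gripper": 0},
    {"translation": [0,0,-2],"turn": [0,0,0],"gripper": 0},
    {"translation": [0,0,-3],"turn": [0,0,0],"gripper": 0},
    {"translation": [0,0,-3],"turn": [0,0,0],"gripper": 0},
    {"translation": [0,0,-3],"turn": [0,0,0],"gripper": 0},
    {"translation": [0,0,-3],"turn": [0,0,0],"gripper": 0},
    {"translation": [0,0,-1],"turn": [0,0,0],"gripper": 0},
    {"translation": [0,0,0],"turn": [0,0,0],"gripper": 0},
    {"translation": [0,0,0],"turn": [0,0,-0.11],"gripper": 0},
    {"translation": [0,0,0],"turn": [0,0,-0.11],"gripper": 0},
    {"translation": [0,0,0],"turn": [0,0,-0.11],"gripper": 0},
    {"translation": [0,0,0],"turn": [0,0,-0.107],"gripper": 0}
  ]
}}

```text
time: 16.5
tool_pos: [519.7, -324.7, 250.9]
orientation: [[0.979, 0.205, -0.003], [0.205, -0.979, 0.002], [-0.002, -0.002, -1.0]]
contact_force: [-0.4, -0.6, -5.3]
opening: 13.2
```

```bash
python3 go.py 559 348.5 253 0.203
```

```text
t 16.5 pos [ 519.7 -324.7  250.9] yaw 0.206 turn z 0.003 cm before [ 17.63 -65.09  -0.09] cm after [ 17.42 -65.14  -0.09] tilt [-0.003  0.002 -1.   ]
```

{"op": "servo_tool", "data": {
  "moves": [
    {"translation": [0.4,-1.48,0],"turn": [0,0,0],"gripper": 0},
    {"translation": [0.79,-2.96,0],"turn": [0,0,0],"gripper": 0},
    {"translation": [0.79,-2.96,0],"turn": [0,0,0],"gripper": 0},
    {"translation": [0.79,-2.96,0],"turn": [0,0,0],"gripper": 0},
    {"translation": [0.79,-2.96,0],"turn": [0,0,0],"gripper": 0},
    {"translation": [0.79,-2.96,0],"turn": [0,0,0],"gripper": 0},
    {"translation": [0.79,-2.96,0],"turn": [0,0,0],"gripper": 0},
    {"translation": [0.79,-2.96,0],"turn": [0,0,0],"gripper": 0},
    {"translation": [0.79,-2.96,0],"turn": [0,0,0],"gripper": 0},
    {"translation": [0.79,-2.96,0],"turn": [0,0,0],"gripper": 0},
    {"translation": [0.79,-2.96,0],"turn": [0,0,0],"gripper": 0},
    {"translation": [0.79,-2.96,0],"turn": [0,0,0],"gripper": 0}
  ]
}}

```text
time: 17.7
tool_pos: [540.2, 28.6, 251.9]
orientation: [[0.98, 0.198, -0.002], [0.198, -0.98, 0.0], [-0.002, -0.001, -1.0]]
contact_force: [0.5, -0.9, -4.8]
opening: 13.2
```

{"op": "servo_tool", "data": {
  "moves": [
    {"translation": [0.79,-2.96,0],"turn": [0,0,0],"gripper": 0},
    {"translation": [0.79,-2.96,0],"turn": [0,0,0],"gripper": 0},
    {"translation": [0.79,-2.96,0],"turn": [0,0,0],"gripper": 0},
    {"translation": [0.79,-2.96,0],"turn": [0,0,0],"gripper": 0},
    {"translation": [0.79,-2.96,0],"turn": [0,0,0],"gripper": 0},
    {"translation": [0.79,-2.96,0],"turn": [0,0,0],"gripper": 0},
    {"translation": [0.79,-2.96,0],"turn": [0,0,0],"gripper": 0},
    {"translation": [0.79,-2.96,0],"turn": [0,0,0],"gripper": 0},
    {"translation": [0.79,-2.96,0],"turn": [0,0,0],"gripper": 0},
    {"translation": [0.79,-2.96,0],"turn": [0,0,0],"gripper": 0},
    {"translation": [0.4,-1.48,0],"turn": [0,0,0],"gripper": 0},
    {"translation": [0,0,0],"turn": [0,0,0],"gripper": 0}
  ]
}}

```text
time: 18.9
tool_pos: [558.7, 350.1, 251.1]
orientation: [[0.98, 0.201, -0.003], [0.201, -0.98, -0.001], [-0.003, 0.0, -1.0]]
contact_force: [-0.7, -0.3, -5.0]
opening: 13.0
```

```bash
python3 look.py upper_tier hov2 158 559 348.5 0.203;  python3 go.py 559 348.5 253 0.203
```

```text
t 19.0 pos [559.4 347.9 251.9] yaw 0.201 turn z -0.002 cm before [-0.02 -0.06 -0.11] cm after [-0.02 -0.06 -0.11] tilt [-0.002 -0.001 -1.   ]
```

View pics/hov2.png

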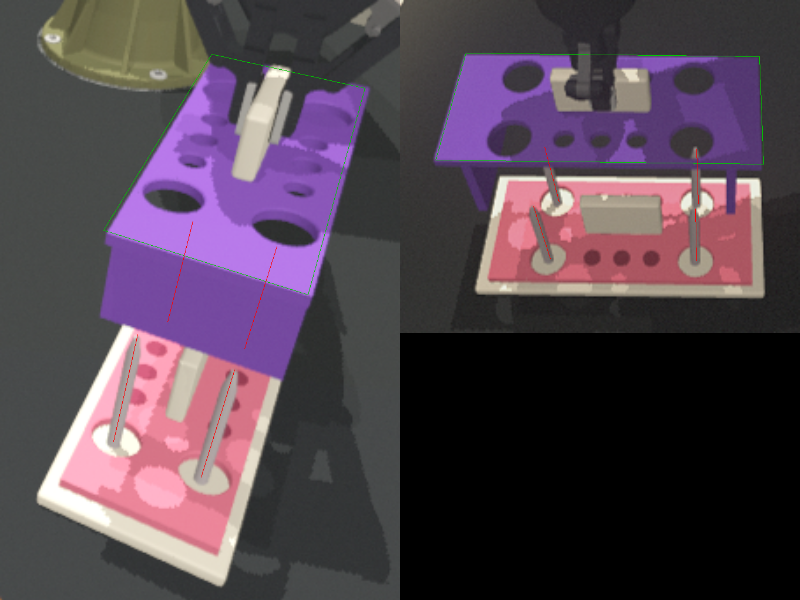

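The image shows the purple tier level and within a few mm of the target outline, above all the posts. I'll lower it.

{"op": "servo_tool", "data": {
  "moves": [
    {"translation": [-0.2,0,1],"turn": [0,0,0],"gripper": 0},
    {"translation": [0,0,1],"turn": [0,0,0],"gripper": 0},
    {"translation": [0,0,1],"turn": [0,0,0],"gripper": 0},
    {"translation": [0,0,1],"turn": [0,0,0],"gripper": 0},
    {"translation": [0,0,1],"turn": [0,0,0],"gripper": 0},
    {"translation": [0,0,1],"turn": [0,0,0],"gripper": 0},
    {"translation": [0,0,1],"turn": [0,0,0],"gripper": 0},
    {"translation": [0,0,1],"turn": [0,0,0],"gripper": 0},
    {"translation": [0,0,0],"turn": [0,0,0],"gripper": 0}
  ]
}}

```text
time: 19.9
tool_pos: [557.6, 347.2, 171.3]
orientation: [[0.98, 0.2, -0.002], [0.2, -0.98, -0.001], [-0.003, 0.001, -1.0]]
contact_force: [-0.6, 0.3, -3.7]
opening: 13.1
```

{"op": "servo_tool", "data": {
  "moves": [
    {"translation": [0,0,1],"turn": [0,0,0],"gripper": 0},
    {"translation": [0,0,1],"turn": [0,0,0],"gripper": 0},
    {"translation": [0,0,1],"turn": [0,0,0],"gripper": 0},
    {"translation": [0,0,1],"turn": [0,0,0],"gripper": 0},
    {"translation": [0,0,0.8],"turn": [0,0,0],"gripper": 0},
    {"translation": [0,0,0.4],"turn": [0,0,0],"gripper": 0},
    {"translation": [0,0,0],"turn": [0,0,0],"gripper": 0},
    {"translation": [0,0,0],"turn": [0,0,0],"gripper": 0}
  ]
}}

```text
time: 20.7
tool_pos: [558.3, 347.6, 121.7]
orientation: [[0.98, 0.2, 0.001], [0.2, -0.98, 0.0], [0.001, -0.0, -1.0]]
contact_force: [-0.0, 0.4, -4.3]
opening: 12.9
```

{"op": "servo_tool", "data": {
  "moves": [
    {"translation": [0,0,0.3],"turn": [0,0,0],"gripper": 0},
    {"translation": [0,0,0.2],"turn": [0,0,0],"gripper": 0},
    {"translation": [0,0,0.2],"turn": [0,0,0],"gripper": 0},
    {"translation": [0,0,0.15],"turn": [0,0,0],"gripper": 0},
    {"translation": [0,0,0],"turn": [0,0,0],"gripper": 0},
    {"translation": [0,0,0],"turn": [0,0,0],"gripper": 0}
  ]
}}

```text
time: 21.3
tool_pos: [558.1, 347.6, 112.9]
orientation: [[0.98, 0.2, 0.0], [0.2, -0.98, 0.0], [0.0, -0.0, -1.0]]
contact_force: [-1.0, -0.2, -2.7]
opening: 13.2
```

{"op": "servo_tool", "data": {
  "moves": [
    {"translation": [0,0,0.1],"turn": [0,0,0],"gripper": 0},
    {"translation": [0,0,0],"turn": [0,0,0],"gripper": 0},
    {"translation": [0,0,0],"turn": [0,0,0],"gripper": 0}
  ]
}}

```text
time: 21.6
tool_pos: [558.1, 347.8, 112.7]
orientation: [[0.98, 0.201, 0.001], [0.201, -0.98, 0.001], [0.001, -0.0, -1.0]]
contact_force: [-5.0, 0.8, 5.5]
opening: 13.1
```

It's seated, so I'll release and rise.

{"op": "servo_tool", "data": {
  "moves": [
    {"translation": [0,0,0],"turn": [0,0,0],"gripper": 100},
    {"translation": [0,0,0],"turn": [0,0,0],"gripper": 100},
    {"translation": [0,0,0],"turn": [0,0,0],"gripper": 100},
    {"translation": [0,0,0],"turn": [0,0,0],"gripper": 100},
    {"translation": [0,0,0],"turn": [0,0,0],"gripper": 100},
    {"translation": [0,0,-2],"turn": [0,0,0],"gripper": 100},
    {"translation": [0,0,-3],"turn": [0,0,0],"gripper": 100},
    {"translation": [0,0,-3],"turn": [0,0,0],"gripper": 100},
    {"translation": [0,0,-3],"turn": [0,0,0],"gripper": 100},
    {"translation": [0,0,-2],"turn": [0,0,0],"gripper": 100},
    {"translation": [0,0,0],"turn": [0,0,0],"gripper": 100},
    {"translation": [0,0,0],"turn": [0,0,0],"gripper": 100}
  ]
}}

```text
time: 22.8
tool_pos: [558.0, 347.4, 241.1]
orientation: [[0.98, 0.2, -0.0], [0.2, -0.98, -0.0], [-0.0, 0.0, -1.0]]
contact_force: [0.1, 0.4, -0.4]
opening: 85.4
```

```bash
python3 look.py upper_tier fin 20 558.5 348 0.203
```

```text
(no output)
```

View pics/fin.png

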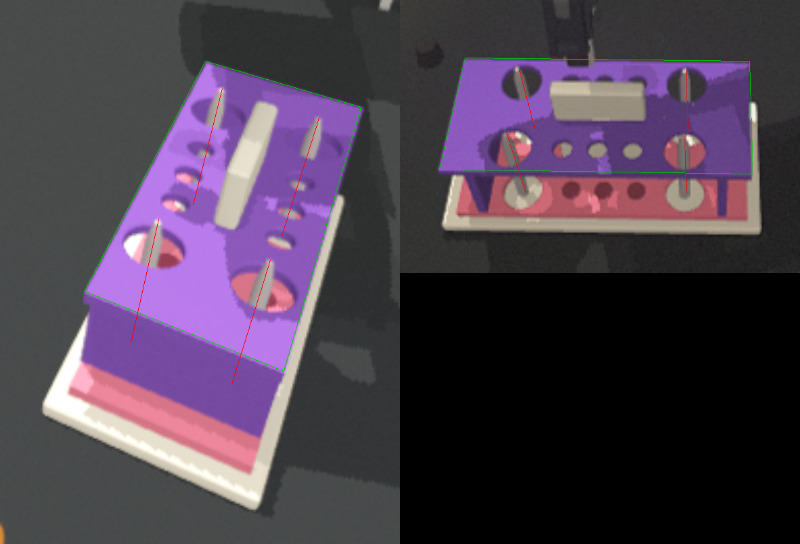

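The image shows the purple tier standing squarely on the pink one, with all four posts through its holes and its outline at home height. The gripper is clear.

```bash
python3 -c "
from rig import bot
print(bot.close_job())"
```

```text
the job is handed in; nothing more can be done
None
```

The tube rack is back together: the long pink tier lies flat on the white base, and the purple tier stands on it over all four posts. I set both down under light contact (about 5–7 N upward), released them, and handed the job in at about 23 s of the 70 s allowed. The hand-in reports no verdict.

- **Final check:** in both fixed cameras the purple tier matches its home outline to within a few mm, and all four posts show through its holes. Before I stacked the purple tier, the pink tier also matched its home outline. After release the gripper was about 130 mm clear, with contact force near zero.
- **Disagreements:** the separate camera fits of the base differed by about 5 mm in x; I settled this by comparing the projected outline and posts with the images. The close-up colour mask of the purple tier failed in the glare, so I dropped that fit and checked the earlier estimate by eye, which was good to about 2 mm.

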